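# Load the thin-section viewer and set its polariser wheel

## Task

Get the thin-section viewer ready: slide the framed glass slide along its lane, under the two spring clips, fully home against the end stop so that both clips snap down behind it; and turn the black wheel until the pointer on its rim stands right at the set mark on the far side of the dial. Do not shift the set mark, and leave the things standing round the viewer where they are.

Things in the scene. Friction and masses are not known exactly. Their poses are not given: they have to be found in the camera images.
- viewer: Fixed flat box, white deck, 124 (x) x 284 (y) x 18 mm high. Origin: centre of its underside. Wheel and dial on its left half (+y); slide lane on the right half, along the viewer's y axis, centre line x = 0, mouth to the right (-y), end stop mid-viewer. Rails 8 mm high at x = +-40 mm (inner faces; slide has 4 mm play), mouths flared to +-48 mm starting 86 mm before the stop's face.
- lane_home (a point): Point on the deck where the slide's origin is when it is fully home against the 8 mm high end stop (30 mm before the stop's face). Axes as the viewer's; insertion is along +y. Pushing the slide in takes under 10 N.
- slide: Loose slide: flat grey frame with a glass window, 60 (x) x 76 (y) x 6 mm, about 90 g, with an upright grip tab on its rear edge. Origin: centre of its underside; its +x axis is the direction of insertion. It starts on the deck at the lane's mouth, before the clips, slightly askew (up to 0.1 rad), about 84 mm short of home.
- slide_tab (a point): Middle of the top edge of the slide's grip tab, 36 mm above the slide's underside. The tab is 10 mm thick along the slide's x, 30 mm wide along its y, stands 30 mm above the 6 mm frame, centred 25 mm behind the slide's origin. Pinch it from above (jaws closing along the slide's x) or push it.
- clip_near (a joint): Dark spring clip, 8 mm wide, at viewer x = -25 mm (robot's side), pivoted at the end stop, 14 mm over the deck, nose ramp toward the mouth. 0 rad = down; about 0.07 while riding on the slide (presses about 1 N); back to 0 once snapped down behind the slide's rear edge, 3 mm before home. It starts to lift about 73 mm before home. Between the clips 42 mm are free for tab and fingers.
- clip_far (a joint): The same clip on the far side of the lane, at viewer x = +25 mm. Same values.
- wheel (a joint): Black knurled wheel, 60 mm diameter, 24 mm tall, vertical axis, top 52 mm above the worktop. Angle 0 = pointer to viewer +x (far side), growing counter-clockwise from above; stops at -0.9 and 2.2; starts at 0.9 to 1.7 (pointer left). Friction 0.06 N m, stays where left. Grip across the diameter from above, fingertips at most 16 mm below its top, clear of the pointer; regrip after 1.5 rad.
- wheel_axis (a point): Centre of the wheel's top face, on the wheel's axis. Axes as the viewer's.
- pointer_tip (a point): Tip of the dark steel pointer at the foot of the wheel's rim, 43 mm from the axis, 31 mm above the worktop; it sticks out 13 mm, 6 mm high. Its x axis points radially outward along the pointer.
- set_mark (a joint): Angle of the set mark about the wheel's axis, same zero and sense as the wheel (-0.5 to 0.5: far side). A dark steel rider, 9 mm wide, 10 mm high, on the dial plate, 45 to 58 mm from the axis, its top 30 mm above the worktop. Not to be moved. Pointer at the mark: wheel value = set_mark value.
- mark_tip (a point): Inner tip (narrow nib) of the set mark, 45 mm from the wheel's axis, 24 mm above the worktop. Its x axis points radially outward.
- mortar: Bystander: white porcelain mortar, 98 mm diameter, 63 mm high, left of the viewer. Origin at the centre of its underside.
- petri_dish: Bystander: glass dish, 91 mm diameter, 14 mm high, right of the viewer.
- pale_rock: Bystander: small pale rock, about 38 mm, right of the viewer.
- tape_roll: Bystander: roll of masking tape lying flat, 104 mm diameter, 25 mm high, left of the viewer, beyond the mortar.
Mind the look-alikes: they are no part of the job. Leave any blue look-alike of the slide alone.

How it is judged:
By the outcome, as a careful person would: the job done as asked, in the order asked, and still so for the second after the job is handed in, with the robot touching nothing.
It also fails if it takes over 64 s, if anything falls off the work surface, if the arm or the gripper's body presses on something with over 40 N, if the wrist force passes 120 N, or if a joint passes its speed limit or range.

## Robot

A 6-joint arm with a two-finger parallel gripper is mounted at the origin on a cart in front of the work surface, level with it; the furniture and walls round the work are solid. World frame = base frame: x ahead of the robot, y to its left, z up, the work surface at z = 0. Lengths are in m, angles in rad, forces in N, time in s.
With the tool pointing down it reaches from about 0.3 to 0.775 m from the base axis. Payload 14.6 kg.
Tool frame: the origin (TCP) lies on the centre line of the jaws, within the pads' length; the fingertips stand 25 mm ahead of it and the grasp point (between the pads) lies 6 mm ahead of it; z points along the fingers, y is the line along which they close (so a half turn about z gives the same grasp; the last joint's range is limited). The gripper opens to 85 mm and grips with 20 to 120 N. Pads are 22 mm wide; open, the fingers measure 114 mm over their backs; the gripper's body (76 mm by 85 mm) begins 54 mm behind the grasp point. The pads swing forward as they close: fully open they stand 13 mm farther back than shut.
Start: joints at [-1.232, 0.3, 1.521, -0, 1.321, -0.067], TCP at [0.217, -0.505, 0.256] pointing down, gripper open.
Joint ranges: [-3.03, 3.03], [-0.79, 2.21], [0.23, 2.52], [-1.04, 4.18], [0, 3.07], [-2.55, 2.55]. Speed limits (rad/s): [2.22, 2.22, 2.57, 3.14, 3.14, 3.14].

## Interface

Orientations are given as a 3x3 rotation matrix whose columns are the frame's x, y, z axes.
In Python, from rig import * gives the robot as it stands.
- The arm moves only by the tool carry_out, never from a script. Its argument "motion" is a list of rows, each a list of 3 entries, a list of its own where there are three numbers: the shift along the tool's x, y, z in mm, then the turn, a rotation vector about the tool's x, y, z in degrees, then the finger opening in mm, from 0 to 85.4. A call has exactly 5 rows; each row is the pose to reach, as a shift and turn from the pose commanded when the call began, along the tool's axes at that moment; what a row does not reach only later rows make up. A row lasts 1/12 s, in which the tool goes at most 41.7 mm and 7.16 degrees, less where a joint would pass 70% of its speed; a pose out of reach is approached as far as the arm can. A call with a gripper value outside its range is refused whole. The fingers move at their own pace and stop on an object; "squeeze" is the grip in N (left out, the last holds). Time passes only in rows, so rows that repeat a pose let the fingers close, or fill a call up. It gives the time, the measured TCP pose, the force, the opening and the grip force at its end, in the units of the state.
- state(): the state, without advancing time (a new reading comes with each control period).
- grab_frame(name): name is "scene" or "top" or "wrist"; returns a dict with "color" (480x640x3 uint8, red, green, blue), "fx", "fy", "cx", "cy" (pixels), "k1" (the pictures are not rectified: a ray, as slopes to the right and down, at radius r is drawn at 1 + k1 r^2 times it, then the intrinsics apply), "position" and "attitude" of the camera in the world. Camera axes: x right, y up, looking along -z (the intrinsics and any distortion apply to the point x, -y, -z); pixel columns grow to the right and rows downward; lengths in m; the calibration is good to about 2 mm. A picture is of the moment at which its call begins. There is no depth.
- sign_off(): hands the job in; it is judged then, once.
Trained networks look in the newest picture that a camera, given by its name, has taken for a name from the list of things; names that differ only in an ending like _2 or _b are one class to them, and where a whole thing is asked for, a point or a joint stands for the part that bears it (a point fixed in the world has none). Each returns a list of dicts, best first, with "confidence" (0 to 1); they miss things now and then, are a little off and sometimes report something else, mostly with a low value. They report only what shows in the picture. A call takes as long as a camera call. They do not tell look-alikes from the thing itself.
- find_in(camera, label): "extent" ([left, top, width, height] in pixels, round what is visible of it).
The state is a dict: "t": time; "joints": joint angles; "qd": joint speeds; "joint_torque": joint torques, N m; "ee_pos": TCP position; "orientation": TCP orientation; "force": force on the tool from outside, world axes, zero at the start; "torque": the same for the moment, N m; "opening": opening from 0.0 (shut) to 1.0 (fully open); "finger_force": force on a finger pad.
Only numpy, scipy, OpenCV 4.12 (cv2) and the standard library are available. Lean on these libraries where they do the work, as an engineer would, in place of code of your own. Each camera call takes 0.05 s, during which the arm holds its last target. There are 200 camera calls.

## Working session

There is one attempt and no reset: what is moved stays moved. The work goes in short steps, Python scripts to look and compute and a tool call to move; the robot and the scene stay as the last step left them, time stands still between calls to the robot, and variables do not carry over. Pictures are saved under pics/ and viewed, at most 10 in all, crops included, and the job is handed in when it is done.

Besides the shell and the picture viewer there is one more tool, called after ">>>" in YAML: its name, and indented under it one key for each argument. carry_out: Moves the arm, as the interface text tells. Its arguments: {"type":"object","properties":{"motion":{"type":"array","items":{"type":"array"}},"squeeze":{"type":"number"}},"required":["motion"]}

```bash
mkdir -p pics; ls; cat > h.py <<'E'
from rig import *
import numpy as np, cv2
def snap(n,fn=None):
    f=grab_frame(n)
    if fn: cv2.imwrite('pics/'+fn,f['color'][:,:,::-1])
    return f
def ray(f,u,v):
    x,y=(u-f['cx'])/f['fx'],(v-f['cy'])/f['fy']
    a,b=x,y
    for _ in range(30):
        s=1+f['k1']*(a*a+b*b); a,b=x/s,y/s
    return np.array(f['attitude'])@np.array([a,-b,-1.])
def at(f,u,v,z):
    d=ray(f,u,v);p=np.array(f['position']);return p+d*(z-p[2])/d[2]
def proj(f,P):
    q=np.array(f['attitude']).T@(np.array(P)-f['position']);a,b=q[0]/-q[2],-q[1]/-q[2]
    s=1+f['k1']*(a*a+b*b);return np.array([f['fx']*a*s+f['cx'],f['fy']*b*s+f['cy']])
E
python3 - <<'E'
from h import *
s=state();print(s)
for n in('scene','top'):
    f=snap(n,n+'0.png');print(n,f['position'],f['fx'])
    for l in('viewer','slide','slide_tab','wheel','pointer_tip','set_mark','mark_tip','clip_near','clip_far','mortar','petri_dish'):
        print(l,[(np.round(r['extent']).tolist(),round(r['confidence'],2)) for r in find_in(n,l)[:3]])
E
```

```text
pics
{'t': 0.0, 'joints': array([-1.23158800e+00,  3.00478324e-01,  1.52160441e+00, -3.42758844e-05,
        1.32069331e+00, -6.66191852e-02]), 'qd': array([ 2.78512944e-05, -4.01125644e-04, -7.42134219e-04,  7.73791422e-04,
       -2.16186616e-04,  1.68122180e-04]), 'joint_torque': array([-6.37228186e-04, -5.43492615e+01, -3.61797881e+01, -3.04421235e-05,
        4.00949386e-03, -4.16617456e-05]), 'ee_pos': array([ 0.21703883, -0.50513489,  0.25570746]), 'orientation': array([[ 9.18772680e-01,  3.94786755e-01, -4.25080092e-04],
       [ 3.94786981e-01, -9.18772017e-01,  1.10491129e-03],
       [ 4.56526503e-05, -1.18297840e-03, -9.99999299e-01]]), 'force': array([-0.55464151, -0.57036826, -1.26792369]), 'torque': array([ 0.01032973,  0.05828621, -0.02587178]), 'finger_force': 0.0, 'opening': 0.9997434064795405}
scene [-0.1330238   0.80567795  0.6730355 ] 512.4621191963258
viewer [([216.0, 302.0, 48.0, 50.0], 0.37)]
slide [([326.0, 234.0, 39.0, 37.0], 0.77), ([373.0, 214.0, 33.0, 28.0], 0.65)]
slide_tab [([371.0, 218.0, 35.0, 20.0], 0.9), ([330.0, 240.0, 34.0, 26.0], 0.85)]
wheel [([
[... 515 characters left out ...]
7.3885243358312
viewer [([243.0, 234.0, 123.0, 57.0], 0.77), ([467.0, 254.0, 42.0, 41.0], 0.74)]
slide [([414.0, 240.0, 24.0, 37.0], 0.65), ([333.0, 242.0, 27.0, 31.0], 0.56)]
slide_tab [([414.0, 244.0, 28.0, 30.0], 0.86), ([334.0, 238.0, 29.0, 32.0], 0.81)]
wheel [([257.0, 252.0, 28.0, 26.0], 0.91)]
pointer_tip [([255.0, 250.0, 35.0, 26.0], 0.95)]
set_mark [([336.0, 238.0, 22.0, 33.0], 0.66), ([465.0, 254.0, 44.0, 40.0], 0.3), ([466.0, 238.0, 13.0, 15.0], 0.16)]
mark_tip [([467.0, 259.0, 44.0, 34.0], 0.21)]
clip_near []
clip_far [([301.0, 249.0, 34.0, 5.0], 0.61), ([248.0, 232.0, 119.0, 59.0], 0.61)]
mortar [([167.0, 239.0, 48.0, 38.0], 0.7)]
petri_dish [([246.0, 228.0, 120.0, 64.0], 0.68)]
```

```bash
python3 - <<'E'
from h import *
im=cv2.imread('pics/top0.png')
c=im[215:310,150:520]
cv2.imwrite('pics/c1.png',cv2.resize(c[:,70:300],None,fx=3.45,fy=3.45,interpolation=cv2.INTER_CUBIC))
f=grab_frame('top')
for u,v,z in((243,234,.018),(366,291,.018),(243,291,.018),(366,234,.018),(271,265,.052),(347,258,.006+.018),(426,258,.006),(487,274,0)): print(u,v,at(f,u,v,z).round(4))
E
```

```text
243 234 [0.5438 0.1674 0.018 ]
366 291 [ 0.4086 -0.1339  0.018 ]
243 291 [0.4047 0.1625 0.018 ]
366 234 [ 0.5475 -0.1338  0.018 ]
271 265 [0.4653 0.093  0.052 ]
347 258 [ 0.4872 -0.0875  0.024 ]
426 258 [ 0.4916 -0.2817  0.006 ]
487 274 [ 0.4548 -0.4311  0.    ]
```

View pics/c1.png

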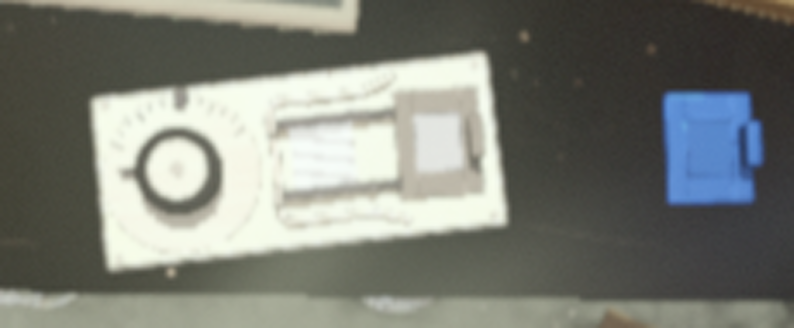

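View pics/top0.png

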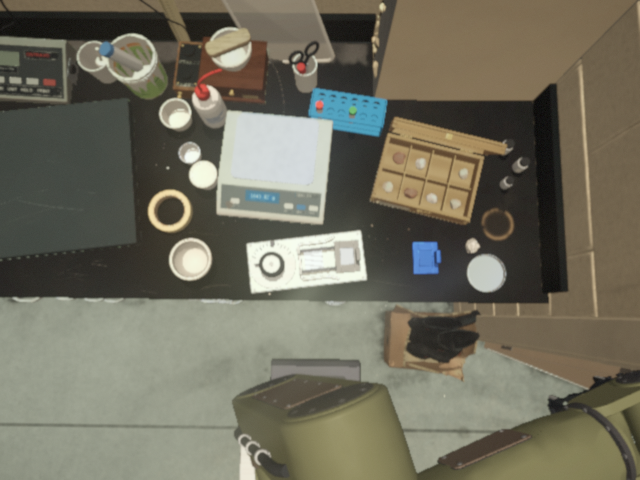

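The grey slide in the viewer's lane, at top pixel (347,257), is the one meant. The blue one at (426,258) is the look-alike. The wheel is at (271,264), its pointer points left, and the mark is at about (272,243). Next I compute the viewer pose.

```bash
cat >> h.py <<'E'
def fitv(P,M):
    P=np.array(P)[:,:2];M=np.array(M);a=P.mean(0);b=M.mean(0)
    H=(M-b).T@(P-a);th=np.arctan2(H[0,1]-H[1,0],H[0,0]+H[1,1])
    R=np.array([[np.cos(th),-np.sin(th)],[np.sin(th),np.cos(th)]]);t=a-R@b
    return th,t,(P-(M@R.T+t))*1e3
E
python3 - <<'E'
from h import *
f=grab_frame('top')
px=lambda a,b,z:at(f,220+(a+.5)/3.45-.5,215+(b+.5)/3.45-.5,z)
P=[px(*c,.018) for c in((91,97),(487,53),(508,225),(107,270))]
th,t,r=fitv(P,[(.062,.142),(.062,-.142),(-.062,-.142),(-.062,.142)])
print(th,t,r.round(1))
R=np.array([[np.cos(th),-np.sin(th)],[np.sin(th),np.cos(th)]])
V=lambda p:(R.T@(p[:2]-t)*1e3).round(1)
w=px(178,170,.052);print('wheel',w,V(w))
print('ptr',V(px(123,174,.031)),'mark',V(px(181,97,.028)))
S=[px(*c,.024) for c in((397,92),(476,87),(485,192),(403,198))]
print('slide',[V(p) for p in S],'tab',V(px(477,142,.054)),px(477,142,.054))
f=grab_frame('wrist');print(f['fx'],f['position'],f['attitude'],state()['ee_pos'])
E
```

```text
0.12414937533562241 [0.47881583 0.01148937] [[-0.5 -0.8]
 [-0.7  0.6]
 [ 0.5  1.1]
 [ 0.7 -0.9]]
wheel [0.46784657 0.09246257 0.052     ] [-0.9 81.7]
ptr [  2.9 122.1] mark [52.8 76.9]
slide [array([ 39.9, -74.4]), array([  37.2, -130.1]), array([ -37. , -127.3]), array([-34.9, -70. ])] tab [  -4.7 -123.6] [ 0.48943361 -0.11178358  0.054     ]
374.8012297557863 [ 0.28829049 -0.47393556  0.37370865] [[ 0.39512821  0.87544742  0.27832627]
 [-0.91862539  0.37690105  0.11862965]
 [-0.00104744 -0.3025515   0.95313246]] [ 0.21710954 -0.50532072  0.25625094]
```

>>> carry_out:
  motion:
    - [[34,-21,0],[0,0,5],85]
    - [[68,-42,0],[0,0,10],85]
    - [[102,-64,0],[0,0,16],85]
    - [[136,-85,0],[0,0,16],85]
    - [[170,-107,10],[0,0,16],85]

```text
t: 1.77
ee_pos: [0.332, -0.3388, 0.2478]
orientation: [[0.992, 0.125, 0.002], [0.125, -0.992, -0.002], [0.002, 0.003, -1.0]]
force: [1.5, -0.7, 0.7]
opening: 0.996
finger_force: 0.0
```

>>> carry_out:
  motion:
    - [[25,-28,8],[0,0,0],85]
    - [[50,-56,18],[0,0,0],85]
    - [[75,-84,28],[0,0,0],85]
    - [[100,-112,38],[0,0,0],85]
    - [[125,-140,50],[0,0,0],85]

```text
t: 2.18
ee_pos: [0.4382, -0.1836, 0.1963]
orientation: [[0.992, 0.126, 0.001], [0.126, -0.992, -0.001], [0.001, 0.001, -1.0]]
force: [0.7, -1.1, 0.3]
opening: 0.998
finger_force: 0.0
```

>>> carry_out:
  motion:
    - [[20,-22,10],[0,0,0],85]
    - [[40,-44,20],[0,0,0],85]
    - [[60,-66,35],[0,0,0],85]
    - [[60,-66,40],[0,0,0],85]
    - [[60,-66,40],[0,0,0],85]

```text
t: 2.6
ee_pos: [0.4884, -0.1111, 0.1549]
orientation: [[0.992, 0.129, -0.002], [0.129, -0.992, 0.001], [-0.002, -0.001, -1.0]]
force: [-0.8, 0.5, -0.7]
opening: 0.993
finger_force: 0.0
```

```bash
python3 - <<'E'
from h import *
f=snap('wrist','w1.png');s=state();print(s['ee_pos'],s['t'])
for l in('slide','slide_tab','clip_near','clip_far'): print(l,[(np.round(r['extent']).tolist(),round(r['confidence'],2)) for r in find_in('wrist',l)[:3]])
E
```

```text
[ 0.48832399 -0.11206791  0.15586613] 2.65
slide [([496.0, 197.0, 113.0, 101.0], 0.76), ([248.0, 171.0, 90.0, 112.0], 0.58)]
slide_tab [([492.0, 200.0, 120.0, 101.0], 0.95), ([249.0, 172.0, 91.0, 109.0], 0.81)]
clip_near [([133.0, 258.0, 119.0, 14.0], 0.83)]
clip_far [([121.0, 190.0, 126.0, 16.0], 0.91), ([0.0, 133.0, 353.0, 174.0], 0.22)]
```

View pics/w1.png

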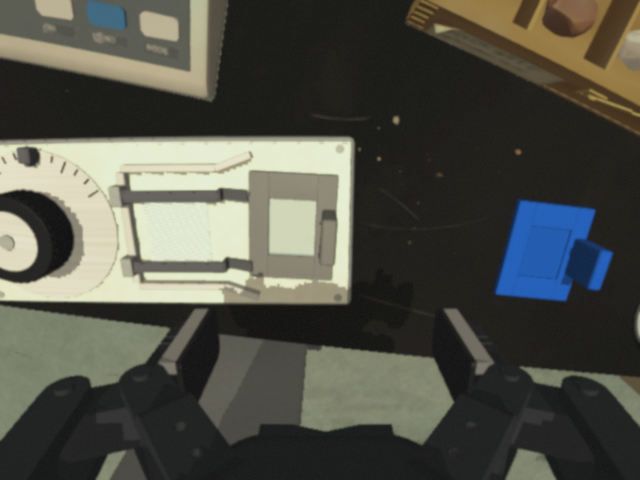

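```bash
python3 - <<'E'
from h import *
f=grab_frame('wrist')
th,t=.1241,np.array([.47882,.01149]);R=np.array([[np.cos(th),-np.sin(th)],[np.sin(th),np.cos(th)]])
V=lambda p:(R.T@(p[:2]-t)*1e3).round(1)
for n,u,v,z in(('deckTR',354,137,.018),('deckBR',350,302,.018),('deckTop',0,142,.018),('s1',250,171,.024),('s2',338,175,.024),('s3',334,279,.024),('s4',249,276,.024),('stopT',122,175,.026),('stopB',130,291,.026),('tab',328,211,.054),('tabB',330,264,.039),('tabtopL',322,211,.054),('tabtopR',336,211,.054),('clipN',252,266,.030),('clipF',249,196,.03),('mark',30,150,.029)):
    p=at(f,u,v,z);print(n,p.round(4),V(p))
im=cv2.imread('pics/w1.png')[120:320,110:370]
cv2.imwrite('pics/c2.png',cv2.resize(im,None,fx=3,fy=3,interpolation=cv2.INTER_CUBIC))
E
```

```text
deckTR [ 0.5587 -0.1223  0.018 ] [  62.7 -142.6]
deckBR [ 0.4389 -0.1371  0.018 ] [ -58.  -142.5]
deckTop [0.5278 0.1204 0.018 ] [ 62.1 102. ]
s1 [ 0.5287 -0.0565  0.024 ] [ 41.  -73.6]
s2 [ 0.5333 -0.1149  0.024 ] [  38.4 -132.1]
s3 [ 0.4587 -0.1221  0.024 ] [ -36.5 -130.1]
s4 [ 0.4532 -0.0607  0.024 ] [-34.4 -68.5]
stopT [0.5161 0.0288 0.026 ] [39.1 12.6]
stopB [0.4306 0.0261 0.026 ] [-46.   20.5]
tab [ 0.5149 -0.1103  0.054 ] [  20.8 -125.3]
tabB [ 0.4755 -0.1168  0.039 ] [ -19.1 -126.9]
tabtopL [ 0.5145 -0.1067  0.054 ] [  20.8 -121.7]
tabtopR [ 0.5155 -0.1151  0.054 ] [  20.8 -130.2]
clipN [ 0.4637 -0.0633  0.03  ] [-24.2 -72.4]
clipF [ 0.513 -0.058  0.03 ] [ 25.4 -73.2]
mark [0.5263 0.0899 0.029 ] [56.8 71.9]
```

View pics/c2.png

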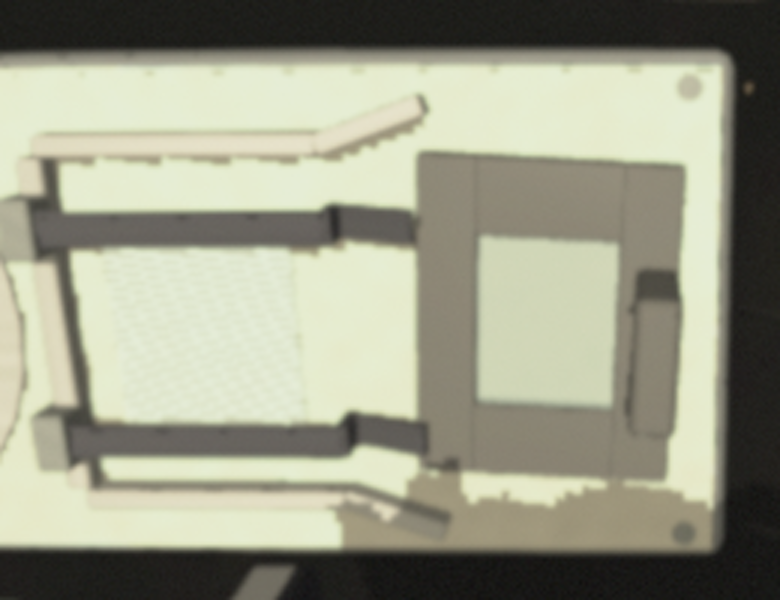

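```bash
python3 - <<'E'
from h import *
f=grab_frame('wrist')
th,t=.1241,np.array([.47882,.01149]);R=np.array([[np.cos(th),-np.sin(th)],[np.sin(th),np.cos(th)]])
V=lambda p:(R.T@(p[:2]-t)*1e3).round(1)
px=lambda a,b,z:at(f,110+(a+.5)/3-.5,120+(b+.5)/3-.5,z)
P=[px(*c,.024) for c in((418,152),(685,165),(667,480),(420,466))]
print('slide',*[V(p) for p in P])
a,b,r=fitv(P,[(.030,.038),(-.030,.038),(-.030,-.038),(.03,-.038)][:])
# slide x=+y viewer; slide y=-x viewer -> corner1 = front (+x), viewer +x => slide -y
a,b,r=fitv(P,[(.030,-.038),(-.030,-.038),(-.030,.038),(.03,.038)])
print('yaw',a-th-np.pi/2,b,V(b),r.round(1))
T=[px(*c,.054) for c in((640,298),(680,298),(668,437),(633,434))]
print('tab',np.mean(T,0),V(np.mean(T,0)),*[V(p) for p in T])
for n,c in(('stop face',(85,400)),('stop face',(60,250))): print(n,V(px(*c,.020)))
for c in((200,158),(300,155),(200,487),(320,485)): print('rail',V(px(*c,.026)))
print(state()['ee_pos'],state()['orientation'].round(3))
E
```

```text
slide [ 41.5 -72.9] [  38.6 -132. ] [ -37.  -128.5] [-33.5 -68.9]
yaw -0.05095787743436975 [ 0.49364232 -0.0880466 ] [   2.4 -100.6] [[-0.3 -0.4]
 [-0.2  0.5]
 [ 0.   0.1]
 [ 0.5 -0.2]]
tab [ 0.49530113 -0.11278989  0.054     ] [   1.  -125.4] [  15.8 -122.2] [  15.8 -130.3] [ -14.2 -128.1] [ -13.6 -120.8]
stop face [-18.3  13. ]
stop face [18.8 13.5]
rail [ 40.6 -24.7]
rail [ 41.2 -47.1]
rail [-38.5 -15.3]
rail [-37.8 -44.8]
[ 0.48847125 -0.11294232  0.15687587] [[ 0.992  0.125  0.001]
 [ 0.125 -0.992 -0.   ]
 [ 0.001  0.    -1.   ]]
```

>>> carry_out:
  motion:
    - [[7,1.6,20],[0,0,3],85]
    - [[7,1.6,45],[0,0,3],85]
    - [[7,1.6,70],[0,0,3],85]
    - [[7,1.6,90],[0,0,3],85]
    - [[7,1.6,101],[0,0,3],85]

```text
t: 3.37
ee_pos: [0.4948, -0.1131, 0.0534]
orientation: [[0.997, 0.073, -0.002], [0.073, -0.997, 0.001], [-0.002, -0.001, -1.0]]
force: [-0.4, 0.4, -0.1]
opening: 0.999
finger_force: 0.0
```

>>> carry_out:
  motion:
    - [[0,0,0],[0,0,0],60]
    - [[0,0,0],[0,0,0],40]
    - [[0,0,0],[0,0,0],25]
    - [[0,0,0],[0,0,0],5]
    - [[0,0,0],[0,0,0],5]
  squeeze: 25

```text
t: 3.78
ee_pos: [0.4962, -0.1131, 0.0563]
orientation: [[0.997, 0.074, 0.002], [0.074, -0.997, -0.001], [0.002, 0.001, -1.0]]
force: [-0.1, -1.0, 0.5]
opening: 0.291
finger_force: 0.0
```

>>> carry_out:
  motion:
    - [[0,0,0],[0,0,0],5]
    - [[0,0,0],[0,0,0],5]
    - [[0,0,0],[0,0,0],5]
    - [[0,0,0],[0,0,0],5]
    - [[0,0,0],[0,0,0],5]

```text
t: 4.2
ee_pos: [0.496, -0.113, 0.056]
orientation: [[0.997, 0.074, 0.001], [0.074, -0.997, -0.0], [0.001, 0.0, -1.0]]
force: [-1.4, 1.4, 6.7]
opening: 0.11
finger_force: 27.7
```

>>> carry_out:
  motion:
    - [[0,-4,-0.5],[0,0,-1.5],5]
    - [[0,-10,-0.5],[0,0,-3],5]
    - [[-0.6,-18,-0.5],[0,0,-3],5]
    - [[-1,-26,-0.5],[0,0,-3],5]
    - [[-1.4,-34,-0.5],[0,0,-3],5]

```text
t: 4.62
ee_pos: [0.4918, -0.0784, 0.056]
orientation: [[0.992, 0.126, 0.001], [0.126, -0.992, -0.0], [0.001, 0.0, -1.0]]
force: [0.6, -3.8, 3.4]
opening: 0.112
finger_force: 27.2
```

```bash
python3 - <<'E'
from h import *
f=snap('wrist','w2.png');s=state();print(s['ee_pos'],s['force'],s['orientation'].round(3))
for l in('slide','slide_tab','clip_near','clip_far'): print(l,[(np.round(r['extent']).tolist(),round(r['confidence'],2)) for r in find_in('wrist',l)[:3]])
E
```

```text
[ 0.4916583  -0.07727782  0.05598269] [-1.20110203  3.08216395  3.29626925] [[ 0.992  0.127  0.   ]
 [ 0.127 -0.992  0.   ]
 [ 0.     0.    -1.   ]]
slide [([196.0, 222.0, 142.0, 159.0], 0.8), ([618.0, 317.0, 20.0, 63.0], 0.61)]
slide_tab [([196.0, 222.0, 144.0, 158.0], 0.71), ([616.0, 318.0, 24.0, 66.0], 0.67)]
clip_near [([101.0, 352.0, 158.0, 22.0], 0.76)]
clip_far [([73.0, 247.0, 204.0, 29.0], 0.69)]
```

View pics/w2.png

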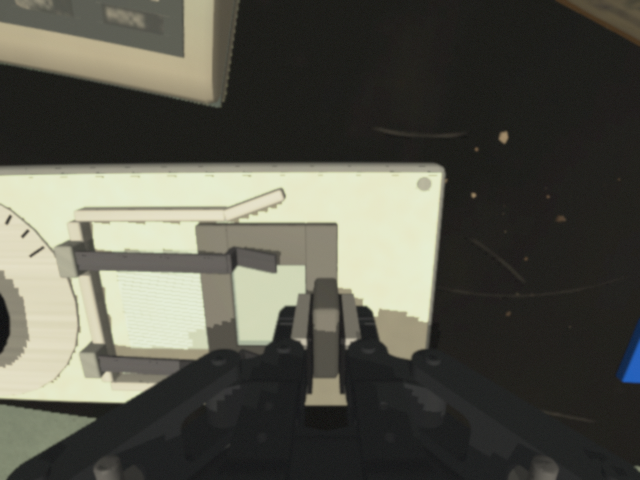

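The slide is pinched square in the lane, with both clips (far at v≈262, near at v≈362) riding on it. I push on.

>>> carry_out:
  motion:
    - [[0,-8,0],[0,0,0],5]
    - [[0,-16,0],[0,0,0],5]
    - [[-0.3,-24,0],[0,0,0],5]
    - [[-0.3,-32,0],[0,0,0],5]
    - [[-0.3,-40,0],[0,0,0],5]

```text
t: 5.28
ee_pos: [0.4864, -0.0387, 0.056]
orientation: [[0.992, 0.126, 0.0], [0.126, -0.992, -0.0], [0.0, 0.0, -1.0]]
force: [1.1, -5.0, 5.8]
opening: 0.113
finger_force: 27.5
```

>>> carry_out:
  motion:
    - [[0,-2,0],[0,0,0],5]
    - [[0,-4,0],[0,0,0],5]
    - [[0,-5.5,0],[0,0,0],5]
    - [[0,-7,0],[0,0,0],5]
    - [[0,-7,0],[0,0,0],5]

```text
t: 5.7
ee_pos: [0.4855, -0.0318, 0.056]
orientation: [[0.992, 0.127, 0.0], [0.127, -0.992, 0.0], [0.0, -0.0, -1.0]]
force: [0.7, -1.0, 6.5]
opening: 0.11
finger_force: 27.7
```

>>> carry_out:
  motion:
    - [[0,-0.5,0],[0,0,0],5]
    - [[0,-1,0],[0,0,0],5]
    - [[0,-1.5,0],[0,0,0],5]
    - [[0,-2,0],[0,0,0],5]
    - [[0,-2,0],[0,0,0],5]

```text
t: 6.12
ee_pos: [0.4855, -0.0308, 0.056]
orientation: [[0.992, 0.126, 0.001], [0.126, -0.992, -0.001], [0.001, 0.001, -1.0]]
force: [1.5, -11.9, 4.4]
opening: 0.11
finger_force: 27.4
```

>>> carry_out:
  motion:
    - [[0,-0.5,0],[0,0,0],5]
    - [[0,-1,0],[0,0,0],5]
    - [[0,-1,0],[0,0,0],5]
    - [[0,-1,0],[0,0,0],5]
    - [[0,-1,0],[0,0,0],5]

```text
t: 6.53
ee_pos: [0.4855, -0.0307, 0.0562]
orientation: [[0.992, 0.126, 0.001], [0.126, -0.992, -0.002], [0.001, 0.003, -1.0]]
force: [0.9, -20.0, 5.3]
opening: 0.109
finger_force: 27.7
```

>>> carry_out:
  motion:
    - [[0,2,0],[0,0,0],15]
    - [[0,2,0],[0,0,0],30]
    - [[0,2,0],[0,0,0],40]
    - [[0,2,-10],[0,0,0],40]
    - [[0,2,-35],[0,0,0],40]

```text
t: 6.95
ee_pos: [0.4838, -0.0309, 0.0892]
orientation: [[0.992, 0.126, -0.005], [0.126, -0.992, 0.001], [-0.005, -0.002, -1.0]]
force: [0.2, -0.4, -0.3]
opening: 0.47
finger_force: 0.0
```

>>> carry_out:
  motion:
    - [[0,0,-30],[0,0,0],60]
    - [[-5,-20,-60],[0,0,0],85]
    - [[-10,-40,-85],[0,0,0],85]
    - [[-10,-40,-90],[0,0,0],85]
    - [[-10,-40,-90],[0,0,0],85]

```text
t: 7.37
ee_pos: [0.4709, 0.0076, 0.183]
orientation: [[0.992, 0.128, 0.004], [0.128, -0.992, -0.0], [0.004, 0.001, -1.0]]
force: [1.0, -0.1, -0.4]
opening: 0.991
finger_force: 0.0
```

```bash
python3 - <<'E'
from h import *
f=snap('wrist','w3.png');s=state();print(s['ee_pos'],s['force'],s['orientation'].round(3),s['joints'])
for l in('slide','wheel','pointer_tip','set_mark','mark_tip'): print(l,[(np.round(r['extent']).tolist(),round(r['confidence'],2)) for r in find_in('wrist',l)[:3]])
E
```

```text
[0.47048908 0.00714676 0.1813616 ] [-0.3030259  -0.00072252 -0.49522139] [[ 0.992  0.127  0.001]
 [ 0.127 -0.992 -0.   ]
 [ 0.001  0.    -1.   ]] [-6.26972725e-02  2.04323381e-01  1.82673225e+00  5.98631191e-05
  1.10926443e+00  1.38052483e+00]
slide [([303.0, 169.0, 88.0, 98.0], 0.86), ([609.0, 191.0, 27.0, 88.0], 0.71)]
wheel [([155.0, 181.0, 98.0, 88.0], 0.66)]
pointer_tip [([156.0, 181.0, 94.0, 88.0], 0.71)]
set_mark [([208.0, 141.0, 19.0, 15.0], 0.53)]
mark_tip [([207.0, 142.0, 17.0, 18.0], 0.63)]
```

View pics/w3.png

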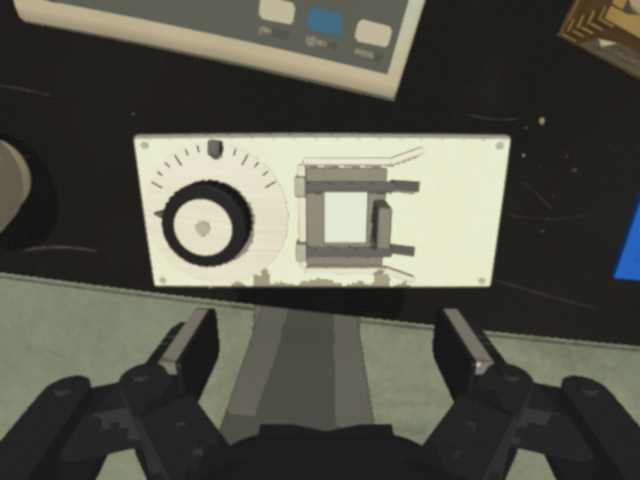

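Slide is seated, with both clip noses past its rear edge at u≈391. The wheel top is at (203,227), its pointer at (156,213), and the mark at (215,148). Next I measure the wheel.

```bash
cat >> h.py <<'E'
def blob(im,x0,y0,x1,y1,thr=110):
    g=cv2.cvtColor(im[y0:y1,x0:x1],cv2.COLOR_RGB2GRAY)
    n,l,st,c=cv2.connectedComponentsWithStats((g<thr).astype(np.uint8))
    i=1+np.argmax(st[1:,4]);return c[i]+[x0,y0],st[i]+np.array([x0,y0,0,0,0])
E
python3 - <<'E'
from h import *
f=grab_frame('wrist');im=f['color']
P=[at(f,*c,.018) for c in((134,135),(511,136),(492.5,286.5),(154.5,286.5))]
th,t,r=fitv(P,[(.062,.142),(.062,-.142),(-.062,-.142),(-.062,.142)]);print('viewer',th,t,r.round(1))
R=np.array([[np.cos(th),-np.sin(th)],[np.sin(th),np.cos(th)]])
V=lambda p:(R.T@(p[:2]-t)*1e3).round(1)
g=cv2.cvtColor(im,cv2.COLOR_RGB2GRAY)
m=np.zeros_like(g);m[190:262,168:240]=(g[190:262,168:240]>130)
n,l,st,c=cv2.connectedComponentsWithStats(m);i=l[212,195];ct=np.argwhere(l==i)[:,::-1].astype(np.float32)
e=cv2.fitEllipse(cv2.convexHull(ct));print('disc',st[i],e)
w=at(f,*e[0],.052);print('axis',w,V(w))
b,s=blob(im,200,136,232,162);print('mark blob',b,s)
mk=at(f,*b,.029);print('mark',V(mk),'ang',np.arctan2(*(mk-w)[[1,0]])-th)
pt=at(f,156,213,.031);print('ptr',V(pt),np.hypot(*(pt-w)[:2]),'ang',np.arctan2(*(pt-w)[[1,0]])-th)
a=im[130:270,140:265];cv2.imwrite('pics/c3.png',cv2.resize(a[:,:,::-1],None,fx=4,fy=4,interpolation=cv2.INTER_CUBIC))
E
```

```text
viewer 0.1260969597196829 [0.4790664  0.01081534] [[-1.  -4.4]
 [-2.9  4.5]
 [ 1.7  2.8]
 [ 2.2 -2.9]]
disc [ 170  198   60   58 2663] ((199.4730682373047, 226.25340270996094), (55.22532272338867, 60.994895935058594), 127.03775787353516)
axis [0.46916452 0.09414005 0.052     ] [ 0.7 83.9]
mark blob [212.23557692 146.60576923] [206 139  14  18 208]
mark [52.2 77.3] ang -0.12753382475557612
ptr [  5.  122.8] 0.03910760048990333 ang 1.4593784980036675
```

View pics/c3.png

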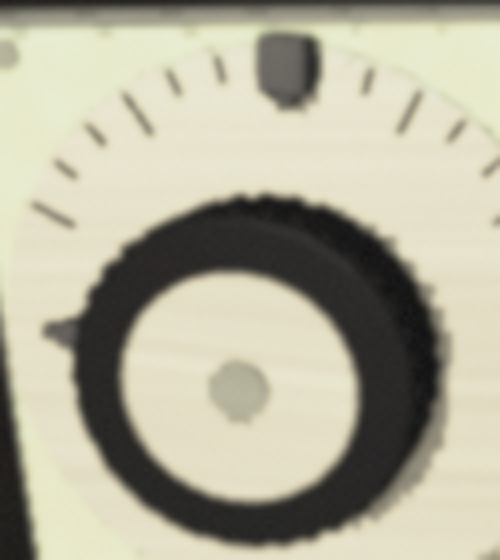

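>>> carry_out:
  motion:
    - [[3,-20,6],[0,0,-7],85]
    - [[6,-40,12],[0,0,-14],85]
    - [[9,-60,18],[0,0,-21],85]
    - [[9,-80,24],[0,0,-28],85]
    - [[9,-86,30],[0,0,-35],85]

```text
t: 8.13
ee_pos: [0.4682, 0.095, 0.1499]
orientation: [[0.736, 0.677, -0.001], [0.677, -0.736, 0.0], [-0.001, -0.001, -1.0]]
force: [-0.7, 0.5, 0.7]
opening: 0.998
finger_force: 0.0
```

>>> carry_out:
  motion:
    - [[0,0,0],[0,0,-7],85]
    - [[0,0,0],[0,0,-14],85]
    - [[0,0,0],[0,0,-21],85]
    - [[0,0,0],[0,0,-28],85]
    - [[0,0,0],[0,0,-35],85]

```text
t: 8.55
ee_pos: [0.4685, 0.0931, 0.1502]
orientation: [[0.215, 0.977, -0.001], [0.977, -0.215, -0.0], [-0.0, -0.001, -1.0]]
force: [-0.2, -0.2, 0.1]
opening: 0.991
finger_force: 0.0
```

>>> carry_out:
  motion:
    - [[0,0,0],[0,0,0],85]
    - [[0,0,0],[0,0,0],85]
    - [[0,0,0],[0,0,0],85]
    - [[0,0,0],[0,0,0],85]
    - [[0,0,0],[0,0,0],85]

```text
t: 8.97
ee_pos: [0.4685, 0.0933, 0.1507]
orientation: [[0.223, 0.975, -0.0], [0.975, -0.223, -0.0], [-0.0, -0.0, -1.0]]
force: [0.1, 0.6, 0.4]
opening: 0.998
finger_force: 0.0
```

```bash
python3 - <<'E'
from h import *
f=snap('wrist','w4.png');s=state();print(s['t'],s['ee_pos'],s['orientation'].round(3),s['joints'].round(3))
for l in('wheel','pointer_tip','set_mark','mark_tip'): print(l,[(np.round(r['extent']).tolist(),round(r['confidence'],2)) for r in find_in('wrist',l)[:2]])
for n,P in(('axis',(.469,.094,.052)),('ptr',(.468,.137,.031)),('mark',(.521,.093,.029))): print(n,proj(f,P))
E
```

```text
9.0167 [0.4685415  0.09329193 0.15076018] [[ 0.222  0.975 -0.   ]
 [ 0.975 -0.222  0.   ]
 [ 0.    -0.    -1.   ]] [0.12  0.262 1.835 0.    1.044 0.344]
wheel [([277.0, 184.0, 99.0, 119.0], 0.77)]
pointer_tip [([279.0, 181.0, 95.0, 119.0], 0.84)]
set_mark [([239.0, 0.0, 51.0, 5.0], 0.69), ([390.0, 215.0, 27.0, 16.0], 0.63)]
mark_tip [([389.0, 217.0, 24.0, 16.0], 0.78)]
axis [326.37683583 255.09852075]
ptr [309.75055862 181.80346901]
mark [403.10464041 228.38412908]
```

View pics/w4.png

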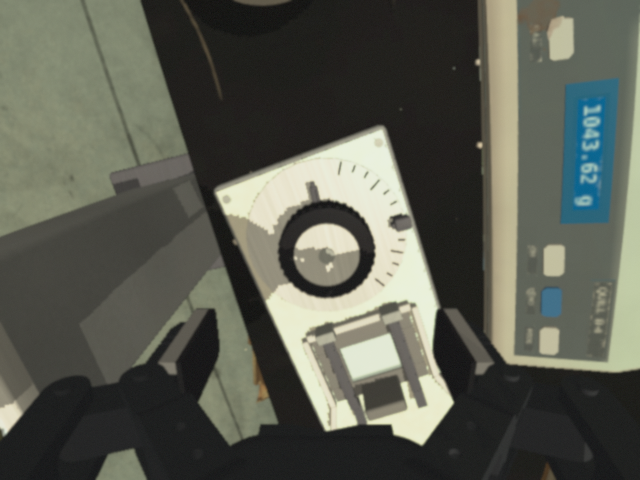

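```bash
python3 - <<'E'
from h import *
f=grab_frame('wrist');th=.1245
w=at(f,326.5,255,.052);print(w)
for n,u,v,z in(('ptr',311,183,.032),('mk tip',390,221,.026),('mk top',401.5,222.5,.030)):
    p=at(f,u,v,z)-w;print(n,np.hypot(*p[:2]),np.arctan2(p[1],p[0])-th)
im=f['color'][165:310,270:425];cv2.imwrite('pics/c4.png',cv2.resize(im[:,:,::-1],None,fx=4,fy=4,interpolation=cv2.INTER_CUBIC))
E
```

```text
[0.46910272 0.09406379 0.052     ]
ptr 0.04219974028742547 1.4577197424486492
mk tip 0.044918942128325756 -0.01150299762053901
mk top 0.05152358413006451 -0.055372307718651426
```

View pics/c4.png

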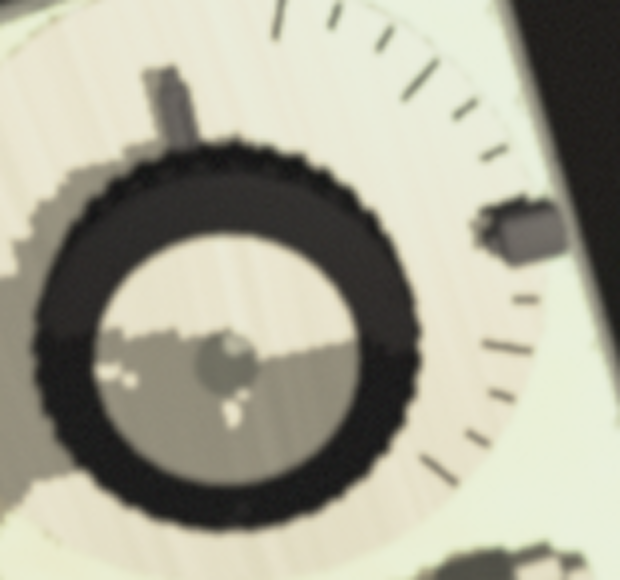

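```bash
python3 - <<'E'
from h import *
from scipy.optimize import least_squares
f=grab_frame('wrist');th=.1245
P=lambda a,b,z:at(f,270+(a+.5)/4-.5,165+(b+.5)/4-.5,z)
w=P(228,360,.052);print(w)
A=lambda p:(np.arctan2(*(p-w)[[1,0]])-th, np.hypot(*(p-w)[:2]))
for z in(.018,.020):
    print('ticks',z,[tuple(np.round(A(P(*c,z)),4)) for c in((279,18),(335,16),(385,38),(420,80),(467,108),(494,152),(525,298),(507,346),(503,395),(480,440),(440,470))])
print('mark',A(P(535,233,.030)),'ptr tip',A(P(170,72,.034)),A(P(182,140,.034)))
E
```

```text
[0.46923089 0.09428575 0.052     ]
ticks 0.018 [(np.float64(1.0491), np.float64(0.0486)), (np.float64(0.8718), np.float64(0.0514)), (np.float64(0.6945), np.float64(0.0517)), (np.float64(0.5162), np.float64(0.0495)), (np.float64(0.338), np.float64(0.052)), (np.float64(0.1643), np.float64(0.0519)), (np.float64(-0.3585), np.float64(0.0521)), (np.float64(-0.5367), np.float64(0.0503)), (np.float64(-0.7109), np.float64(0.0527)), (np.float64(-0.889), np.float64(0.0532)), (np.float64(-1.0591), np.float64(0.051))]
ticks 0.02 [(np.float64(1.0514), np.float64(0.0488)), (np.float64(0.876), np.float64(0.0515)), (np.float64(0.7006), np.float64(0.0518)), (np.float64(0.5244), np.float64(0.0496)), (np.float64(0.3472), np.float64(0.052)), (np.float64(0.1747), np.float64(0.0517)), (np.float64(-0.3465), np.float64(0.0516)), (np.float64(-0.5246), np.float64(0.0498)), (np.float64(-0.6999), np.float64(0.052)), (np.float64(-0.8789), np.float64(0.0524)), (np.float64(-1.0498), np.float64(0.0502))]
mark (np.float64(-0.07076215334519007), np.float64(0.052515666160486904)) ptr tip (np.float64(1.439890899715441), np.float64(0.04233226678354045)) (np.float64(1.4578704002817), np.float64(0.031412258355298456))
```

>>> carry_out:
  motion:
    - [[1,0.5,20],[0,0,0],85]
    - [[1,0.5,45],[0,0,0],85]
    - [[1,0.5,70],[0,0,0],85]
    - [[1,0.5,86],[0,0,0],85]
    - [[1,0.5,92],[0,0,0],85]

```text
t: 9.73
ee_pos: [0.4682, 0.094, 0.0566]
orientation: [[0.221, 0.975, -0.003], [0.975, -0.221, -0.0], [-0.001, -0.003, -1.0]]
force: [-0.2, 0.2, -1.3]
opening: 0.995
finger_force: 0.0
```

>>> carry_out:
  motion:
    - [[0,0,0],[0,0,0],75]
    - [[0,0,0],[0,0,0],68]
    - [[0,0,0],[0,0,0],62]
    - [[0,0,0],[0,0,0],50]
    - [[0,0,0],[0,0,0],50]
  squeeze: 40

```text
t: 10.15
ee_pos: [0.4693, 0.0944, 0.0603]
orientation: [[0.221, 0.975, 0.001], [0.975, -0.221, 0.0], [0.0, 0.0, -1.0]]
force: [-6.5, 1.5, 12.1]
opening: 0.686
finger_force: 40.2
```

>>> carry_out:
  motion:
    - [[0,0,-1],[0,0,5],50]
    - [[0,0,-1],[0,0,11],50]
    - [[0,0,-1],[0,0,17],50]
    - [[0,0,-1],[0,0,23],50]
    - [[0,0,-1],[0,0,30],50]

```text
t: 10.57
ee_pos: [0.4698, 0.0941, 0.0606]
orientation: [[0.682, 0.731, 0.002], [0.731, -0.682, 0.0], [0.001, 0.001, -1.0]]
force: [4.9, -2.6, -6.5]
opening: 0.684
finger_force: 47.1
```

>>> carry_out:
  motion:
    - [[0,0,0],[0,0,6],50]
    - [[0,0,0],[0,0,12],50]
    - [[0,0,0],[0,0,18],50]
    - [[0,0,0],[0,0,24],50]
    - [[0,0,0],[0,0,30],50]

```text
t: 10.98
ee_pos: [0.4702, 0.0936, 0.0607]
orientation: [[0.957, 0.292, 0.003], [0.292, -0.957, -0.001], [0.003, 0.001, -1.0]]
force: [6.2, -7.9, -7.0]
opening: 0.68
finger_force: 46.9
```

>>> carry_out:
  motion:
    - [[0,0,0],[0,0,6],50]
    - [[0,0,0],[0,0,12],50]
    - [[0,0,0],[0,0,18],50]
    - [[0,0,0],[0,0,22],50]
    - [[0,0,0],[0,0,22],50]

```text
t: 11.4
ee_pos: [0.4703, 0.0931, 0.0607]
orientation: [[0.996, -0.088, 0.003], [-0.088, -0.996, -0.001], [0.003, 0.001, -1.0]]
force: [6.0, -12.0, -6.7]
opening: 0.682
finger_force: 47.0
```

```bash
python3 - <<'E'
from h import *
f=snap('wrist','w5.png');s=state();print(s['t'],s['ee_pos'],s['force'],s['orientation'].round(3),s['joints'].round(3))
th=.1245;w=np.array([.4692,.0943])
print('tool yaw',np.arctan2(s['orientation'][1,0],s['orientation'][0,0]))
for n,l in(('set_mark',0),('mark_tip',0),('pointer_tip',0)): print(n,[(np.round(r['extent']).tolist(),round(r['confidence'],2)) for r in find_in('wrist',n)[:2]])
for a in(.05,0,-.05,-.07,-.1): print(a,[proj(f,[w[0]+r*np.cos(a+th),w[1]+r*np.sin(a+th),z]).round(1).tolist() for r,z in((.043,.034),(.0525,.030))])
u,v=proj(f,[w[0]+.048*np.cos(th),w[1]+.048*np.sin(th),.03]).astype(int)
im=f['color'][max(v-60,0):v+60,u-80:u+80];cv2.imwrite('pics/c5.png',cv2.resize(im[:,:,::-1],None,fx=4,fy=4,interpolation=cv2.INTER_CUBIC));print(u-80,v-60)
E
```

```text
11.45 [0.4702394  0.09313809 0.0606554 ] [  6.03852044 -12.64527505  -5.73311301] [[ 0.996 -0.084  0.003]
 [-0.084 -0.996 -0.001]
 [ 0.003  0.001 -1.   ]] [ 0.12   0.415  1.885 -0.002  0.838  1.777]
tool yaw -0.08435090562300664
set_mark [([301.0, 176.0, 24.0, 33.0], 0.65)]
mark_tip [([299.0, 178.0, 26.0, 33.0], 0.81), ([491.0, 296.0, 137.0, 39.0], 0.22)]
pointer_tip [([253.0, 218.0, 148.0, 180.0], 0.79)]
0.05 [[297.1, 220.0], [291.2, 195.3]]
0 [[302.4, 218.8], [297.6, 193.8]]
-0.05 [[307.7, 217.8], [304.0, 192.6]]
-0.07 [[309.8, 217.5], [306.6, 192.2]]
-0.1 [[313.1, 217.1], [310.5, 191.7]]
220 144
```

```bash
python3 - <<'E'
from h import *
g=cv2.cvtColor(cv2.imread('pics/w5.png'),cv2.COLOR_BGR2GRAY)
for v in range(172,246,3): print(v,' '.join('%3d'%x for x in g[v,284:340:2]))
E
```

```text
172 147 146 148 153 157 158 158 158 163 166 172 184 194 210 219 224 227 229 230 230 231 231 231 231 230 230 231 231
175 161 163 165 172 180 188 203 211 218 222 223 218 211 208 199 182 175 195 222 230 231 231 231 231 231 231 231 231
178 216 223 226 230 231 221 214 198 144  90  82  75  71  68  73  79  83  76 130 216 223 223 222 224 223 227 226 226
181 231 231 231 231 231 229 225 176  98  98  99 102 104 106 103 104 101  90 106 210 227 228 229 228 226 224 221 215
184 229 229 224 222 219 219 220 156 100 108 109 107 110 108 107 104 101  94  73 155 227 229 229 229 225 225 228 228
187 221 222 226 228 228 217 205 135  95 107 109 109 107 109 105 104 103  97  74 140 225 228 228 227 227 227 226 226
190 229 229 229 229 230 230 228 184  97 105 107 108 106 106 105 102 102  98  80 130 220 226 226 226 226 226 227 227
193 229 229 229 228 229 229 228 215 116 100 105 106 106 105 103 102 103  99  85 122 218 227 228 228 228 228 228 228
196 228 228 228 228 228 228 227 225 151  98 105 103 105 106 105 102 102 100  89 144 225 229 228 228 228 227 227 227
199 223 227 227 228 228 227 228 226 162  97 102 104 103 
[... 1099 characters left out ...]
 227
229 225 226 225 225 226 226 227 215 128  96  99  99 100  93 128 219 227 229 228 228 228 227 227 226 226 225 225 225
232 227 227 227 227 227 227 227 224 160  98  99  99 100  97  90 177 196 224 226 226 225 226 225 225 226 226 225 225
235 227 228 228 228 228 228 228 227 197 106  97  98  99  99  85 100 145 212 226 226 226 226 225 224 224 223 223 223
238 228 227 226 227 227 226 225 226 215 129  96  98 100 100  92  84 137 210 224 224 224 224 225 225 224 224 224 224
241 226 226 226 226 226 226 226 225 224 169 100  97  99  98  97  78 123 210 225 225 225 225 225 224 224 224 225 225
244 226 226 225 225 224 224 223 224 224 206 112  97 100  99  98  87  89 150 192 195 196 192 181 180 159 159 208 220
```

>>> carry_out:
  motion:
    - [[0,0,0],[0,0,2],50]
    - [[0,0,0],[0,0,4.3],50]
    - [[0,0,0],[0,0,4.3],50]
    - [[0,0,0],[0,0,4.3],50]
    - [[0,0,0],[0,0,4.3],50]

```text
t: 12.02
ee_pos: [0.4702, 0.0931, 0.0606]
orientation: [[0.988, -0.158, 0.003], [-0.158, -0.988, -0.001], [0.003, 0.001, -1.0]]
force: [6.9, -12.2, -7.5]
opening: 0.679
finger_force: 47.0
```

>>> carry_out:
  motion:
    - [[0,0,0],[0,0,0],65]
    - [[0,0,0],[0,0,0],75]
    - [[0,0,0],[0,0,0],85]
    - [[0,0,0],[0,0,0],85]
    - [[0,0,-15],[0,0,0],85]

```text
t: 12.43
ee_pos: [0.4682, 0.0942, 0.0734]
orientation: [[0.988, -0.157, -0.003], [-0.157, -0.988, -0.0], [-0.003, 0.001, -1.0]]
force: [0.5, 0.1, -0.8]
opening: 0.989
finger_force: 0.0
```

>>> carry_out:
  motion:
    - [[0,0,-15],[0,0,0],85]
    - [[0,0,-30],[0,0,0],85]
    - [[0,0,-40],[0,0,0],85]
    - [[0,0,-40],[0,0,0],85]
    - [[0,0,-40],[0,0,0],85]

```text
t: 12.85
ee_pos: [0.4693, 0.0942, 0.1149]
orientation: [[0.988, -0.157, 0.001], [-0.157, -0.988, 0.0], [0.001, -0.0, -1.0]]
force: [-0.1, 0.8, -0.0]
opening: 0.995
finger_force: 0.0
```

```bash
python3 - <<'E'
from h import *
f=snap('wrist','w6.png');s=state();print(s['t'],s['ee_pos'],s['force'])
im=f['color'];th=.1245;w=np.array([.4692,.0943])
pr=lambda a,r,z:proj(f,[w[0]+r*np.cos(a+th),w[1]+r*np.sin(a+th),z])
for a in(0,-.07,-.14): print(a,[pr(a,*q).round(1).tolist() for q in((.043,.034),(.0525,.030),(.045,.024))])
u,v=pr(-.07,.044,.03).astype(int)
cv2.imwrite('pics/c6.png',np.vstack([cv2.resize(im[v-25:v+25,u-33:u+33,::-1],(396,300),interpolation=cv2.INTER_CUBIC),cv2.resize(im[:,:,::-1],(396,297))]));print(u-33,v-25)
E
```

```text
12.9 [0.46900735 0.09418731 0.11429719] [0.07211305 0.36262981 0.31761768]
0 [[305.0, 193.2], [300.2, 175.0], [304.9, 186.5]]
-0.07 [[310.4, 191.8], [306.8, 173.3], [310.3, 185.1]]
-0.14 [[316.0, 190.8], [313.5, 172.1], [315.9, 184.2]]
277 163
```

View pics/c6.png

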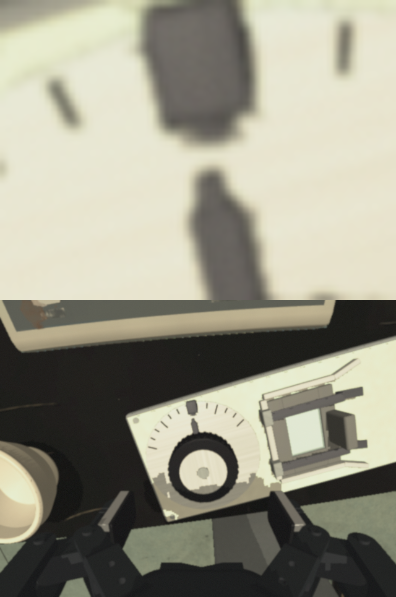

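Pointer (crop x≈209) stands at the nib (x≈211), and the clips are down behind the slide. One numeric check before handing in.

```bash
python3 - <<'E'
from h import *
f=grab_frame('wrist');g=cv2.cvtColor(f['color'],cv2.COLOR_RGB2GRAY)
print('     ',' '.join('%3d'%x for x in range(298,324)))
for v in range(166,216,2): print(v,' ',' '.join('%3d'%x for x in g[v,298:324]))
th=.1245;w=np.array([.4692,.0943])
pr=lambda a,r,z:proj(f,[w[0]+r*np.cos(a+th),w[1]+r*np.sin(a+th),z]).round(1).tolist()
for a in(-.07,-.1): print(a,pr(a,.043,.034),pr(a,.036,.034),pr(a,.055,.03),pr(a,.049,.03))
E
```

```text
298 299 300 301 302 303 304 305 306 307 308 309 310 311 312 313 314 315 316 317 318 319 320 321 322 323
166   222 200 151 112 106 107 109 109 110 110 109 108 108 106 106 104  99  89  85 120 177 219 228 230 231 230
168   220 204 156 113 107 109 109 110 110 109 109 108 106 105 105 103 101  92  80  89 152 211 227 229 229 229
170   223 199 145 105 102 107 108 109 109 109 108 109 107 106 104 103 102  96  85  84 141 205 225 228 228 228
172   228 217 175 124 102 104 108 108 107 109 107 107 107 104 104 103 102  99  88  81 123 185 218 226 228 228
174   229 225 210 159 114 103 106 107 106 105 106 106 106 106 105 102 103 100  93  88 115 175 217 227 228 229
176   229 228 220 191 138 105 103 105 106 105 104 105 105 104 103 103 103 101  97  93 116 174 216 228 229 229
178   229 228 226 212 160 113 101 104 103 104 104 104 103 104 104 101 102  99  96  92 109 162 213 227 229 228
180   229 229 228 219 182 131 103 102 102 102 100 100  99  98  97  95  93  94  96  99 120 169 214 227 228 228
182   229 229 229 226 210 157 107  91  91  94  94  89  87  89  88  87  85 106 139 171 187 204 220 227 228 228
184   
[... 1184 characters left out ...]
134 178 215 225 226
206   228 228 229 229 228 229 229 228 229 227 216 177 125 101  99  99 100 100 100  96  94 116 166 211 224 226
208   228 228 229 228 228 228 227 227 227 227 222 205 155 112 100  99 100 100 100  98  91 103 154 204 223 225
210   227 227 227 227 227 227 227 227 227 227 226 215 175 127 102  98  99 100 101  98  95  93 119 168 209 223
212   227 227 227 227 227 227 226 226 225 226 225 221 200 148 108  98  99  99  99  99  93  84  77 102 149 186
214   226 226 226 226 225 226 225 225 225 225 221 208 175 126  92  91  93  92  90  87  77  59  42  38  59  82
-0.07 [310.1, 191.3] [313.0, 203.9] [305.4, 168.2] [307.9, 179.2]
-0.1 [312.5, 190.8] [315.0, 203.5] [308.4, 167.5] [310.6, 178.6]
```

```bash
python3 - <<'E'
from h import *
g=cv2.cvtColor(cv2.imread('pics/w3.png'),cv2.COLOR_BGR2GRAY)
print(list(range(294,332,2)))
for v in(205,215,225,235): print(v,g[v,294:332].tolist())
for v in(178,184,250): print(v,g[v,376:424:2].tolist())
print(at(grab_frame('wrist'),320,240,0)[:1])
E
```

```text
[294, 296, 298, 300, 302, 304, 306, 308, 310, 312, 314, 316, 318, 320, 322, 324, 326, 328, 330]
205 [231, 230, 227, 218, 211, 216, 220, 222, 223, 222, 215, 188, 148, 135, 138, 138, 139, 139, 140, 138, 139, 139, 140, 140, 140, 139, 140, 140, 140, 145, 172, 212, 225, 227, 227, 228, 228, 228]
215 [232, 232, 231, 224, 214, 214, 218, 222, 223, 221, 216, 190, 147, 132, 136, 137, 138, 139, 137, 138, 138, 138, 138, 139, 137, 138, 138, 138, 139, 144, 172, 212, 225, 228, 227, 227, 227, 227]
225 [231, 230, 228, 220, 202, 206, 217, 221, 223, 222, 215, 189, 144, 128, 134, 137, 137, 137, 137, 137, 137, 138, 137, 137, 138, 137, 137, 138, 138, 142, 171, 212, 225, 226, 227, 227, 228, 228]
235 [231, 231, 230, 225, 213, 209, 215, 220, 222, 222, 217, 192, 146, 126, 132, 135, 137, 137, 136, 137, 137, 138, 137, 137, 136, 136, 137, 136, 137, 144, 171, 213, 225, 227, 227, 227, 228, 227]
178 [140, 140, 139, 139, 140, 170, 225, 225, 218, 222, 227, 227, 227, 227, 227, 228, 229, 228, 230, 230, 231, 230, 230, 231]
184 [104, 104, 104, 104, 104, 104, 104, 105, 100, 95, 93, 93, 95, 94, 94, 94, 94, 94, 95, 94, 95, 118, 208, 230]
250 [97, 101, 102, 102, 102, 102, 100, 97, 94, 95, 95, 94, 94, 95, 95, 94, 95, 94, 97, 157, 225, 230, 229, 228]
[0.47389673]
```

The frame abuts the stop with no gap, the clips are down behind it, and the pointer is at the mark within about 0.01 rad.

```bash
python3 -c "
from rig import *
print(sign_off())"
```

```text
the job is handed in; nothing more can be done
None
```

The job is handed in, result not reported: the slide is home against the stop with both clips down behind it, and the pointer is within about 0.01 rad of the untouched set mark.

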